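# Swing shut and latch the mosaic tile case

### The arm

A 6-joint arm with a two-finger parallel gripper is mounted at the origin on the work surface. World frame = base frame: x ahead of the robot, y to its left, z up, the work surface at z = 0. Lengths are in m, angles in rad, forces in N, time in s.
With the tool pointing down it reaches from about 0.275 to 0.75 m from the base axis. Payload 10.2 kg.
Tool frame: the origin (TCP) lies on the centre line of the jaws, within the pads' length; the fingertips stand 11 mm ahead of it and the grasp point (between the pads) lies 8 mm behind it (manip.tcp_to_tips is the distance from the TCP to the fingertips, in m); z points along the fingers, y is the line along which they close (so a half turn about z gives the same grasp; the last joint's range is limited). The gripper opens to 85 mm and grips with 20 to 120 N. Pads are 22 mm wide; open, the fingers measure 114 mm over their backs; the gripper's body (76 mm by 85 mm) begins 54 mm behind the grasp point. The pads swing forward as they close: fully open they stand 13 mm farther back than shut.
Start: joints at [1.118, 0.313, 1.498, -0, 1.331, -0.223], TCP at [0.12, 0.511, 0.242] pointing down, gripper open.
Joint ranges: [-2.94, 2.94], [-0.97, 2.17], [0.19, 2.56], [-1.23, 4.37], [0.02, 3.11], [-2.88, 2.88]. Speed limits (rad/s): [2.39, 2.39, 3.01, 3.14, 3.14, 3.14].

### API

Orientations are given as [roll, pitch, yaw] about the fixed x, y, z axes, in that order (R = Rz(yaw) Ry(pitch) Rx(roll)).
In Python, from rig import manip, camera gives the robot as it stands.
- The arm moves only by the tool play_rows, never from a script. Its argument "motion" is a list of rows, each a list of 6 numbers: the shift along the tool's x, y, z each as a share of 0.02 m, from -1 to 1, then the turn, a rotation vector about the tool's x, y, z each as a share of 6 degrees, from -1 to 1. In form: [[dx, dy, dz, wx, wy, wz], ...]. A call has 1 to 5 rows; each row shifts and turns the commanded pose from where the row before left it, along the tool's axes as they then stand; what a row does not reach is not made up. A row lasts 1/8 s, in which the tool goes at most 62.5 mm and 10.7 degrees, less where a joint would pass 70% of its speed; a pose out of reach is approached as far as the arm can. A call with a number of a shift or a turn outside -1 to 1 is refused whole. A call with a gripper value outside its range is refused whole. "claw" is the opening, from 0 (shut) to 1 (fully open), set as the call begins (left out, the last holds). The fingers move at their own pace and stop on an object; "newtons" is the grip in N (left out, the last holds). Time passes only in rows, so rows that do not move let the fingers close. It gives the time, the measured TCP pose, the force, the opening and the grip force at its end, in the units of the state.
- manip.observe(): the state, without advancing time (a new reading comes with each control period).
- camera(name): name is "scene" or "top"; returns a dict with "image" (480x640x3 uint8, red, green, blue), "K" (3x3 intrinsics, pixels), "R" (3x3) and "t" (3): a world point X has camera coordinates R X + t. Camera axes: x right, y down, z forward; pixel columns grow to the right and rows downward; lengths in m; the calibration is good to about 2 mm. A picture is of the moment at which its call begins. There is no depth.
- manip.close_job(): hands the job in; it is judged then, once.
The state is a dict: "t": time; "joint_pos": joint angles; "qvel": joint speeds; "effort": joint torques, N m; "ee_pos": TCP position; "ee_rot": TCP orientation; "ft_force": force on the tool from outside, world axes, zero at the start; "wrist_torque": the same for the moment, N m; "grip_width": finger opening in m; "gripper_force": force on a finger pad.
Only numpy, scipy, OpenCV 4.12 (cv2) and the standard library are available. Lean on these libraries where they do the work, as an engineer would, in place of code of your own. Each camera call takes 0.05 s, during which the arm holds its last target. There are 200 camera calls.

### The job

Close the tile case: gently push its open lid over past upright, let its own weight swing it shut without touching the case while it falls, then, once it lies still on its ball catch, press its front edge gently down on the cork strip until the catch snaps and the lid is fully home. Never touch the freshly set mosaic on the lid, and leave the glue bottle, the glass votive and the little bowl where they stand.

Things in the scene. Friction and masses are not known exactly. Their poses are not given: they have to be found in the camera images.
- case: open wooden tile case, fixed to the table, 200 (its x) x 260 (its y) x 65 mm high, walls 8 mm; origin at the centre of its underside; its +x side carries the lid's hinge, its -x side the ball catch. It carries the lid, the mosaic and the cork strip
- hinge (a point): centre of the lid's hinge axis, on the top of the case's +x rim, 65 mm above the table; the axis runs along the case's y
- lid (a joint): lid angle in rad: 0 shut on its felt-padded stop, pi/2 upright, 1.95 open, leaning back on its stop at the start. Lid 200 x 260 x 16 mm, about 0.5 kg, its underside passing through the hinge axis. Damped (soft-close): it balances near 1.5 and, pushed past that and let go, falls in 2 to 5 s and comes to rest ajar at 0.04 to 0.05, on the ball catch
- strip_foot (a point): middle of the cork strip's foot, on the lid's outer face (16 mm from its underside), 175 mm from the hinge axis. Lid axes: x towards the hinge, z out of the outer face (up when shut). The strip is 45 mm (x) by 240 mm (y), 152 to 198 mm from the hinge, and stands 5 to 22 mm proud of the face: how much differs each time and is not measured
- mosaic: freshly set mosaic panel on the lid's outer face, between hinge and cork strip, 15 to 140 mm from the hinge axis, 220 mm wide, 4 mm proud; origin at the centre of its foot. Not to be touched
- glue_mid (a point): loose white glue bottle with yellow label, diameter 48, height 130 mm; point at its centre, half-way up
- votive_mid (a point): loose clear glass cup, diameter 80, height 85 mm; point at its centre, half-way up
- pot_mid (a point): loose blue bowl, diameter 90, height 45 mm; point at its centre, half-way up
- catch (a point): sprung ball catch inside the middle of the case's -x wall. Pressing the ajar lid's front edge with roughly 10 N carries it over the ball: over some 8 mm of travel the force rises, then drops to nothing; at about 0.008 rad the lid snaps on to its stop and stays. Let go before that, it lifts again. The stop is stiff: creep on to it; press with less than 25 N

How it is judged:
On the way, in this order (a step that is already met when the one before it is completed fails the run):
1. the lid has been pushed past upright (value of joint lid below 1.46 rad), for 0.1 s.
2. the lid has swung down by its own weight and lies ajar on the catch, untouched (value of joint lid between 0.025 and 0.09 rad and contact force between anything else and case below 0.2 N), for 0.2 s.
At the end, for the whole second after the job is handed in: The lid is latched fully shut (within 0.008 rad of its stop) and the glue bottle, votive and bowl stand within 15 mm of where they were (value of joint lid below 0.008 rad and distance of each of glue_mid, votive_mid, pot_mid from where it was at the start of the episode below 0.015 m); the robot touches nothing.
It fails at once if the robot touches the case while the lid is falling (between 0.95 and 0.1 rad) (value of joint lid between 0.1 and 0.95 rad and contact force between any of the fingers, the arm and case above 0.3 N).
It fails at once if the mosaic is touched (contact force between anything else and mosaic above 0.5 N).
It fails at once if the case or lid is pushed with more than 25 N (contact force between any of the fingers, the arm and case above 25 N).
It fails at once if a bystander is knocked aside or over (distance of any of glue_mid, votive_mid, pot_mid from where it was at the start of the episode above 0.03 m).
It also fails if it takes over 61 s, if anything falls off the work surface, if the arm or the gripper's body presses on something with over 40 N, if the wrist force passes 120 N, or if a joint passes its speed limit or range.

## Working session

There is one attempt and no reset: what is moved stays moved. The work goes in short steps, Python scripts to look and compute and a tool call to move; the robot and the scene stay as the last step left them, time stands still between calls to the robot, and variables do not carry over. Pictures are saved under pics/ and viewed, at most 10 in all, crops included, and the job is handed in when it is done.

Besides the shell and the picture viewer there is one more tool, called after "Request:" as a command line: name --pt "numbers of a row" for each row, then --argument value for the rest. play_rows: Moves the arm, as the interface text tells. Its arguments: {"type":"object","properties":{"motion":{"type":"array"},"claw":{"type":"number"},"newtons":{"type":"number"}},"required":["motion"]}

```bash
mkdir -p pics; python3 - <<'E'
from rig import manip,camera
import cv2
print(manip.observe())
for n in("scene","top"):
    c=camera(n);cv2.imwrite(f"pics/{n}0.png",c["image"][:,:,::-1]);print(n,c["K"].round(1).tolist(),c["R"].round(4).tolist(),c["t"].round(4).tolist())
E
```

```text
{'t': 0.0, 'joint_pos': array([ 1.11760345e+00,  3.13469972e-01,  1.49842349e+00, -4.97652573e-07,
        1.33099344e+00, -2.23400450e-01]), 'qvel': array([ 0.00025479, -0.00056494,  0.00145126, -0.00074089,  0.00217513,
       -0.00059131]), 'effort': array([-5.62689274e-04, -4.12275267e+01, -2.59746695e+01, -2.07958469e-04,
        4.12357069e-03,  6.78606398e-07]), 'ee_pos': array([0.11948842, 0.51097947, 0.24172996]), 'ee_rot': array([-3.14033046e+00, -2.86265286e-04,  2.91180017e+00]), 'ft_force': array([-0.1662497 , -0.62075168,  0.24382161]), 'wrist_torque': array([-0.0063871 , -0.02087234, -0.03417517]), 'gripper_force': 0.0, 'grip_width': 0.0854585387356989}
scene [[437.9, 0.0, 326.5], [0.0, 437.9, 238.6], [0.0, 0.0, 1.0]] [[-0.7437, 0.6685, -0.0042], [0.3978, 0.4375, -0.8064], [-0.5373, -0.6014, -0.5913]] [0.4419, -0.1586, 1.2197]
top [[546.2, 0.0, 326.8], [0.0, 546.2, 234.4], [0.0, 0.0, 1.0]] [[0.0144, -0.9999, -0.0006], [-0.9874, -0.0141, -0.1573], [0.1573, 0.0029, -0.9875]] [-0.0093, 0.6217, 0.9455]
```

View pics/scene0.png

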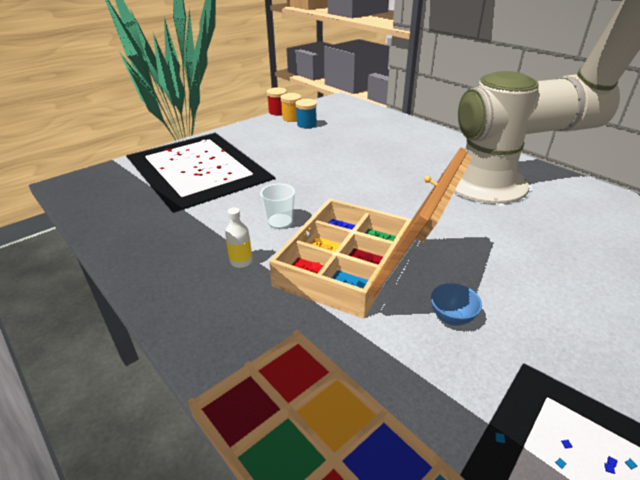

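View pics/top0.png

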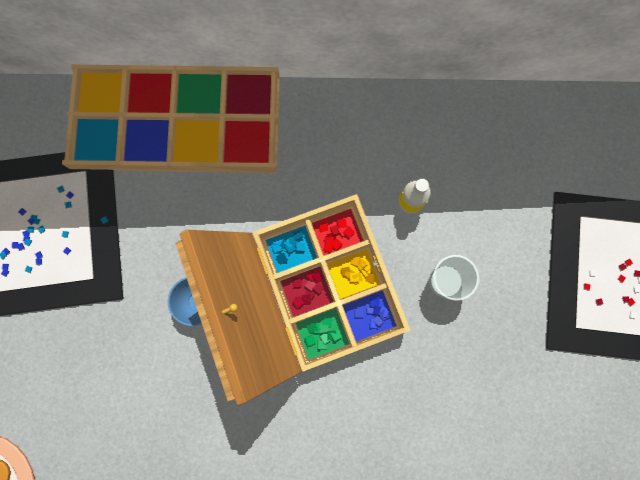

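Scene view: the case is open with its lid leaning towards the bowl at (456,304), and the glue bottle (238,240) and votive (278,206) are on the catch side. Top view: rim corners at about (358,197), (408,328), (302,370) and (255,232). The lid's free edge runs from (182,236) to (237,402), the bowl is at (190,300) partly under the lid, the glue at (415,195) and the votive at (455,278).

```bash
cat > h.py <<'E'
import numpy as np
CAM={"top":(np.array([[546.2,0,326.8],[0,546.2,234.4],[0,0,1]]),np.array([[0.0144,-0.9999,-0.0006],[-0.9874,-0.0141,-0.1573],[0.1573,0.0029,-0.9875]]),np.array([-0.0093,0.6217,0.9455])),
"scene":(np.array([[437.9,0,326.5],[0,437.9,238.6],[0,0,1]]),np.array([[-0.7437,0.6685,-0.0042],[0.3978,0.4375,-0.8064],[-0.5373,-0.6014,-0.5913]]),np.array([0.4419,-0.1586,1.2197]))}
def ray(n,p,z):
    K,R,t=CAM[n];d=R.T@np.linalg.solve(K,[*p,1]);o=-R.T@t
    return o+d*(z-o[2])/d[2]
def proj(n,X):
    K,R,t=CAM[n];q=K@(R@np.asarray(X)+t);return (q[:2]/q[2]).round(0)
E
python3 - <<'E'
from h import *
c=[ray("top",p,.065) for p in [(358,197),(408,328),(302,370),(255,232)]]
c=np.array(c);print(c.round(3),np.linalg.norm(np.diff(np.r_[c,c[:1]],axis=0),axis=1))
h=(c[2]+c[3])/2; cx=(c[2]+c[3]-c[0]-c[1]);cx/=np.linalg.norm(cx);cy=c[3]-c[2]+c[0]-c[1];cy/=np.linalg.norm(cy)
print("hinge",h,"cx",cx,np.degrees(np.arctan2(cx[1],cx[0])),"cy",cy, np.degrees(np.arctan2(cy[1],cy[0])))
for n,p,z in [("top",(182,236),.25),("top",(237,402),.25),("top",(420,186),.13),("top",(455,268),.085),("top",(456,278),.0425),("scene",(456,304),.0225),("scene",(238,240),.065),("scene",(278,206),.0425)]:print(n,p,ray(n,p,z).round(3))
for th in(1.95,):
  for s in(-.13,.13):
    P=h+(-cx*np.cos(th)*.2)+np.array([0,0,.2*np.sin(th)])+cy*s;print("lid tip",P.round(3),proj("top",P),proj("scene",P))
E
```

```text
[[ 0.689 -0.056  0.065]
 [ 0.456 -0.144  0.065]
 [ 0.382  0.039  0.065]
 [ 0.622  0.128  0.065]] [0.24890438 0.19769705 0.25592188 0.1960929 ]
hinge [0.50185129 0.08363566 0.065     ] cx [-0.35784862  0.93377961  0.        ] 110.96813092399678 cy [0.93583569 0.3524366  0.        ] 20.636420798318973
top (182, 236) [0.584 0.209 0.25 ]
top (237, 402) [0.354 0.12  0.25 ]
top (420, 186) [ 0.694 -0.157  0.13 ]
top (455, 268) [ 0.56  -0.224  0.085]
top (456, 278) [ 0.546 -0.235  0.042]
scene (456, 304) [0.487 0.236 0.022]
scene (238, 240) [ 0.702 -0.15   0.065]
scene (278, 206) [ 0.543 -0.23   0.042]
lid tip [0.354 0.107 0.251] [246. 402.] [460. 146.]
lid tip [0.597 0.199 0.251] [189. 227.] [416. 213.]
```

```bash
cat >> h.py <<'E'
from scipy.spatial.transform import Rotation as Ro
H=np.array([.502,.0836,.065]);CX=np.array([-.356,.9345,0]);CY=np.array([.9345,.356,0]);YAW=np.arctan2(CX[1],CX[0])
RT=Ro.from_euler("xyz",[np.pi,0,YAW])
def at(d,z,y=0): return np.array([*(H+CX*d+CY*y)[:2],z])
def plan(target,n):
    "tool-frame rows towards target (TCP) with the tool down, x along CX"
    from rig import manip
    s=manip.observe();p=np.array(s["ee_pos"]);R=Ro.from_euler("xyz",s["ee_rot"])
    print("t",s["t"],"p",p.round(4),"d",((p-H)@CX).round(4),"y",((p-H)@CY).round(4),"F",s["ft_force"].round(2))
    for k in range(n):
        w=(R.inv()*RT).as_rotvec();w=w*min(1,np.radians(5.8)/max(np.linalg.norm(w),1e-9))
        d=R.inv().apply(target-p);d=d*min(1,.02/max(abs(d).max(),1e-9))
        r=np.r_[d/.02,w/np.radians(6)].round(2);print(r.tolist())
        p=p+R.apply(r[:3]*.02);R=R*Ro.from_rotvec(r[3:]*np.radians(6))
    print("end",p.round(3))
E
python3 - <<'E'
from h import *
from rig import manip
print(manip.tcp_to_tips);plan(at(.15,.235),24)
E
```

```text
0.011
t 0.1 p [0.1195 0.511  0.2418] d 0.5356 y -0.2053 F [-0.28  0.43 -0.59]
[-1.0, -0.53, 0.02, -0.0, 0.0, 0.97]
[-1.0, -0.41, 0.02, -0.0, 0.0, 0.97]
[-1.0, -0.29, 0.02, -0.0, 0.0, 0.97]
[-1.0, -0.19, 0.02, -0.0, 0.0, 0.97]
[-1.0, -0.08, 0.02, -0.0, 0.0, 0.97]
[-1.0, 0.02, 0.01, -0.0, 0.0, 0.97]
[-1.0, 0.12, 0.02, -0.0, 0.0, 0.97]
[-1.0, 0.23, 0.02, -0.0, 0.0, 0.97]
[-1.0, 0.34, 0.02, -0.01, 0.0, 0.97]
[-1.0, 0.45, 0.02, 0.0, 0.01, 0.6]
[-1.0, 0.53, 0.02, 0.0, -0.0, -0.0]
[-1.0, 0.53, 0.01, 0.0, -0.0, -0.0]
[-1.0, 0.53, 0.02, 0.0, -0.0, -0.0]
[-1.0, 0.53, 0.01, 0.0, -0.0, -0.0]
[-1.0, 0.53, 0.02, 0.0, -0.0, -0.0]
[-1.0, 0.54, 0.01, 0.0, -0.0, -0.0]
[-1.0, 0.53, 0.02, 0.0, -0.0, -0.0]
[-1.0, 0.54, 0.01, 0.0, -0.0, -0.0]
[-1.0, 0.53, 0.02, 0.0, -0.0, -0.0]
[-1.0, 0.54, 0.01, 0.0, -0.0, -0.0]
[-0.04, 0.02, 0.0, 0.0, -0.0, -0.0]
[-0.0, 0.0, 0.0, 0.0, -0.0, -0.0]
[-0.0, 0.0, 0.0, 0.0, -0.0, -0.0]
[-0.0, 0.0, 0.0, 0.0, -0.0, -0.0]
end [0.449 0.224 0.235]
```

Request:
play_rows --pt "-1 -0.53 0.02 0 0 0.97" --pt "-1 -0.41 0.02 0 0 0.97" --pt "-1 -0.29 0.02 0 0 0.97" --pt "-1 -0.19 0.02 0 0 0.97" --pt "-1 -0.08 0.02 0 0 0.97" --claw 0

```text
t: 0.72
ee_pos: [0.1994, 0.4412, 0.24]
ee_rot: [-3.141, 0.0, 2.401]
ft_force: [-0.1, -0.4, 0.2]
grip_width: -0.0002
gripper_force: 0.0
```

Request:
play_rows --pt "-1 0.02 0.02 0 0 0.97" --pt "-1 0.12 0.02 0 0 0.97" --pt "-1 0.23 0.02 0 0 0.97" --pt "-1 0.34 0.02 0 0 0.97" --pt "-1 0.45 0.02 0 0 0.6"

```text
t: 1.35
ee_pos: [0.2775, 0.373, 0.238]
ee_rot: [-3.141, 0.0, 1.932]
ft_force: [0.6, -0.8, 0.4]
grip_width: 0.0001
gripper_force: 0.0
```

Request:
play_rows --pt "-1 0.53 0.02 0 0 0" --pt "-1 0.53 0.02 0 0 0" --pt "-1 0.53 0.02 0 0 0" --pt "-1 0.53 0.02 0 0 0" --pt "-1 0.53 0.02 0 0 0"

```text
t: 1.98
ee_pos: [0.3627, 0.2984, 0.236]
ee_rot: [-3.141, 0.0, 1.935]
ft_force: [-0.1, 0.3, 0.4]
grip_width: -0.0005
gripper_force: 0.0
```

```bash
python3 - <<'E'
from h import *
plan(at(.15,.235),7)
E
```

```text
t 1.975 p [0.3627 0.2984 0.236 ] d 0.2503 y -0.0537 F [-0.07  0.33  0.44]
[-1.0, 0.54, 0.01, -0.01, 0.0, -0.0]
[-1.0, 0.53, 0.01, 0.0, 0.0, -0.0]
[-1.0, 0.54, 0.01, 0.0, 0.0, -0.0]
[-1.0, 0.53, 0.01, 0.0, 0.0, -0.0]
[-1.0, 0.54, 0.01, 0.0, 0.0, -0.0]
[-0.02, 0.01, 0.0, 0.0, 0.0, -0.0]
[0.0, -0.0, 0.0, 0.0, 0.0, -0.0]
end [0.449 0.224 0.235]
```

Request:
play_rows --pt "-1 0.53 0.01 0 0 0" --pt "-1 0.53 0.01 0 0 0" --pt "-1 0.53 0.01 0 0 0" --pt "-1 0.53 0.01 0 0 0" --pt "-1 0.53 0.01 0 0 0"

```text
t: 2.6
ee_pos: [0.4478, 0.2239, 0.235]
ee_rot: [-3.141, -0.0, 1.935]
ft_force: [0.4, 0.4, -0.7]
grip_width: 0.0003
gripper_force: 0.0
```

```bash
python3 - <<'E'
from rig import manip,camera
import cv2,numpy as np
a=[cv2.resize(camera(n)["image"][100:400,y:y+300],None,fx=1.3,fy=1.3)[:,:,::-1] for n,y in(("scene",260),("top",120))]
cv2.imwrite("pics/b.png",np.hstack(a))
E
```

```text
(no output)
```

View pics/b.png

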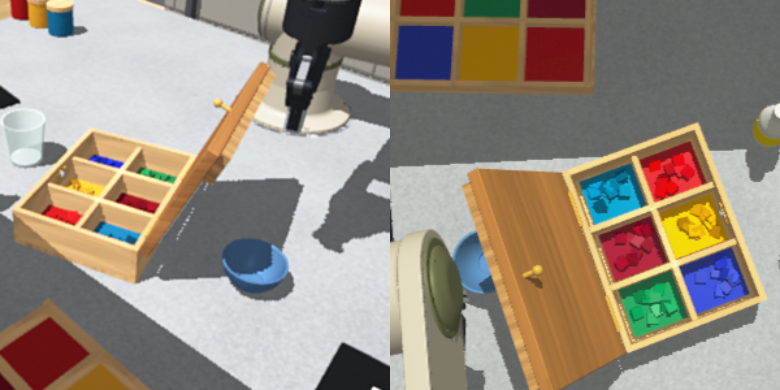

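The left crop shows the closed gripper behind the open lid at about (300,100), clear of the lid and the bowl. I'll start pushing slowly.

Request:
play_rows --pt "-0.25 0 0 0 0 0" --pt "-0.25 0 0 0 0 0" --pt "-0.25 0 0 0 0 0" --pt "-0.2 0 0 0 0 0" --pt "-0.2 0 0 0 0 0"

```text
t: 3.32
ee_pos: [0.4557, 0.2027, 0.2353]
ee_rot: [3.141, -0.0, 1.935]
ft_force: [0.3, 0.0, -0.5]
grip_width: 0.0001
gripper_force: 0.0
```

Request:
play_rows --pt "-0.2 0 0 0 0 0" --pt "-0.2 0 0 0 0 0" --pt "-0.2 0 0 0 0 0" --pt "-0.2 0 0 0 0 0" --pt "-0.2 0 0 0 0 0"

```text
t: 3.95
ee_pos: [0.4628, 0.1843, 0.2355]
ee_rot: [3.141, -0.001, 1.935]
ft_force: [-0.8, 2.2, 2.1]
grip_width: 0.0001
gripper_force: 1.3
```

Request:
play_rows --pt "-0.2 0 -0.05 0 0 0" --pt "-0.2 0 -0.05 0 0 0" --pt "-0.2 0 -0.05 0 0 0" --pt "-0.2 0 -0.05 0 0 0" --pt "-0.2 0 -0.05 0 0 0"

```text
t: 4.58
ee_pos: [0.47, 0.1652, 0.2404]
ee_rot: [-3.142, 0.0, 1.935]
ft_force: [0.1, 2.0, 1.2]
grip_width: -0.0002
gripper_force: 0.9
```

Request:
play_rows --pt "-0.25 0 -0.05 0 0 0" --pt "-0.25 0 -0.05 0 0 0" --pt "-0.25 0 -0.05 0 0 0" --pt "-0.25 0 -0.05 0 0 0" --pt "-0.25 0 -0.05 0 0 0"

```text
t: 5.2
ee_pos: [0.4789, 0.1418, 0.2454]
ee_rot: [3.142, 0.0, 1.935]
ft_force: [0.6, 1.0, 1.0]
grip_width: 0.0
gripper_force: 0.6
```

Request:
play_rows --pt "-0.25 0 -0.05 0 0 0" --pt "-0.25 0 -0.05 0 0 0" --pt "-0.25 0 -0.05 0 0 0" --pt "-0.25 0 -0.05 0 0 0" --pt "-0.25 0 -0.05 0 0 0"

```text
t: 5.82
ee_pos: [0.4877, 0.1185, 0.2502]
ee_rot: [-3.141, -0.0, 1.935]
ft_force: [0.4, 0.5, -0.7]
grip_width: 0.0002
gripper_force: 0.3
```

```bash
python3 - <<'E'
from rig import manip,camera
import cv2,numpy as np
from h import *
a=[cv2.resize(camera(n)["image"][100:400,y:y+300],None,fx=1.3,fy=1.3)[:,:,::-1] for n,y in(("scene",260),("top",120))]
cv2.imwrite("pics/c.png",np.hstack(a)); plan(at(0,.25),1)
E
```

```text
t 5.925 p [0.4879 0.1183 0.2503] d 0.0375 y -0.0009 F [-0.32 -0.76 -0.57]
[-1.0, 0.02, 0.01, -0.0, 0.0, -0.01]
end [0.495 0.1   0.25 ]
```

View pics/c.png

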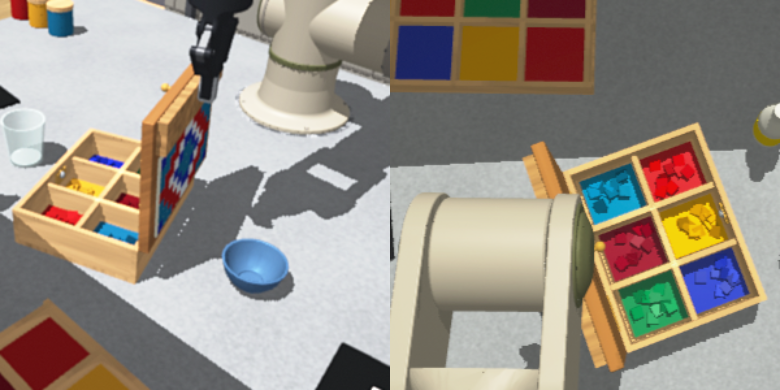

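The lid is close to upright, with the fingertips on the cork strip at about (205,95) in the left crop. I'll keep pushing.

Request:
play_rows --pt "-0.2 0 0 0 0 0" --pt "-0.2 0 0 0 0 0" --pt "-0.2 0 0 0 0 0" --pt "-0.2 0 0 0 0 0" --pt "-0.15 0 0 0 0 0"

```text
t: 6.55
ee_pos: [0.4945, 0.1008, 0.2503]
ee_rot: [-3.142, 0.0, 1.935]
ft_force: [-0.9, 1.0, 0.2]
grip_width: -0.0001
gripper_force: 0.1
```

Request:
play_rows --pt "-0.2 0 0 0 0 0" --pt "-0.2 0 0 0 0 0" --pt "-0.1 0 0 0 0 0" --pt "0 0 0 0 0 0" --pt "0 0 0 0 0 0"

```text
t: 7.18
ee_pos: [0.4979, 0.0918, 0.2503]
ee_rot: [-3.141, -0.0, 1.935]
ft_force: [-1.1, 0.1, 0.8]
grip_width: -0.0001
gripper_force: 0.0
```

```bash
python3 - <<'E'
from rig import manip,camera
import cv2,numpy as np
from h import *
a=[cv2.resize(camera(n)["image"][100:400,y:y+300],None,fx=1.3,fy=1.3)[:,:,::-1] for n,y in(("scene",260),("top",120))]
cv2.imwrite("pics/d.png",np.hstack(a)); plan(at(0,.25),1)
E
```

```text
t 7.275 p [0.4979 0.0918 0.2503] d 0.0091 y -0.0009 F [-0.71  0.13 -0.5 ]
[-0.46, 0.04, 0.02, 0.0, 0.0, 0.0]
end [0.502 0.083 0.25 ]
```

View pics/d.png

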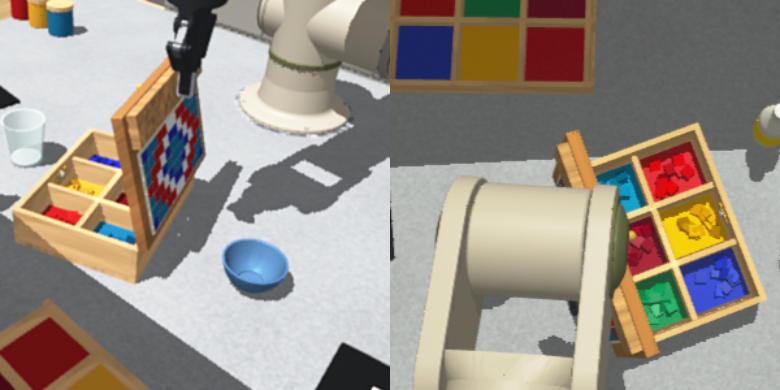

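The lid is tipped past upright and has left the fingers. I'll back away while it falls.

Request:
play_rows --pt "0.3 0 -0.3 0 0 0" --pt "0.3 0 -0.3 0 0 0" --pt "0 0 -0.5 0 0 0" --pt "0 0 -0.5 0 0 0" --pt "0 0 -0.5 0 0 0"

```text
t: 7.9
ee_pos: [0.4938, 0.1028, 0.2932]
ee_rot: [3.141, 0.0, 1.935]
ft_force: [1.0, 0.7, -0.8]
grip_width: -0.0001
gripper_force: 0.0
```

Request:
play_rows --pt "0 0 0 0 0 0" --pt "0 0 0 0 0 0" --pt "0 0 0 0 0 0" --pt "0 0 0 0 0 0" --pt "0 0 0 0 0 0"

```text
t: 8.52
ee_pos: [0.4937, 0.1029, 0.2922]
ee_rot: [-3.141, -0.0, 1.935]
ft_force: [-0.1, -0.4, -0.4]
grip_width: -0.0001
gripper_force: 0.0
```

Request:
play_rows --pt "0 0 0 0 0 0" --pt "0 0 0 0 0 0" --pt "0 0 0 0 0 0" --pt "0 0 0 0 0 0" --pt "0 0 0 0 0 0"

```text
t: 9.15
ee_pos: [0.4937, 0.1029, 0.2923]
ee_rot: [3.142, -0.0, 1.935]
ft_force: [-0.1, 0.7, 0.4]
grip_width: 0.0001
gripper_force: 0.0
```

```bash
python3 - <<'E'
from rig import manip,camera
import cv2,numpy as np
from h import *
a=[cv2.resize(camera(n)["image"][100:400,y:y+300],None,fx=1.3,fy=1.3)[:,:,::-1] for n,y in(("scene",230),("top",170))]
cv2.imwrite("pics/e.png",np.hstack(a)); plan(at(-.175,.25),11)
E
```

```text
t 9.25 p [0.4937 0.1029 0.2923] d 0.021 y -0.0009 F [-0.4   0.56  0.37]
[-1.0, 0.0, 0.22, 0.0, 0.0, -0.0]
[-1.0, 0.0, 0.22, 0.0, 0.0, -0.0]
[-1.0, 0.01, 0.21, 0.0, 0.0, -0.0]
[-1.0, 0.0, 0.22, 0.0, 0.0, -0.0]
[-1.0, 0.01, 0.21, 0.0, 0.0, -0.0]
[-1.0, 0.0, 0.22, 0.0, 0.0, -0.0]
[-1.0, 0.01, 0.21, 0.0, 0.0, -0.0]
[-1.0, 0.0, 0.22, 0.0, 0.0, -0.0]
[-1.0, 0.01, 0.21, 0.0, 0.0, -0.0]
[-0.8, 0.0, 0.18, 0.0, 0.0, -0.0]
[0.0, 0.0, -0.0, 0.0, 0.0, -0.0]
end [ 0.564 -0.08   0.25 ]
```

View pics/e.png

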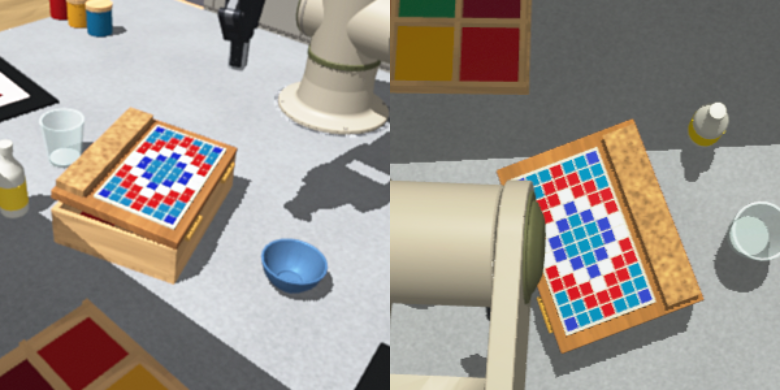

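The lid is nearly down, with the mosaic and cork strip visible. In the right crop the strip runs from about (620,135) to (685,300). I'll move over the strip while staying high.

Request:
play_rows --pt "-1 0 0.2 0 0 0" --pt "-1 0 0.2 0 0 0" --pt "-1 0 0.2 0 0 0" --pt "-1 0 0.2 0 0 0" --pt "-1 0 0.2 0 0 0"

```text
t: 9.88
ee_pos: [0.5298, 0.0079, 0.272]
ee_rot: [-3.142, -0.0, 1.934]
ft_force: [0.7, 0.4, 0.2]
grip_width: 0.0001
gripper_force: 0.0
```

Request:
play_rows --pt "-1 0 0.2 0 0 0" --pt "-1 0 0.2 0 0 0" --pt "-1 0 0.2 0 0 0" --pt "-1 0 0.2 0 0 0" --pt "-1 0 0.2 0 0 0"

```text
t: 10.5
ee_pos: [0.5654, -0.0852, 0.252]
ee_rot: [3.142, 0.0, 1.935]
ft_force: [0.4, 0.3, -0.2]
grip_width: 0.0002
gripper_force: 0.0
```

Request:
play_rows --pt "0 0 1 0 0 0" --pt "0 0 1 0 0 0" --pt "0 0 1 0 0 0" --pt "0 0 1 0 0 0" --pt "0 0 0 0 0 0"

```text
t: 11.12
ee_pos: [0.5645, -0.0843, 0.171]
ee_rot: [-3.139, -0.002, 1.935]
ft_force: [-0.2, 0.0, 0.6]
grip_width: -0.0003
gripper_force: 0.0
```

```bash
python3 - <<'E'
from rig import manip,camera
import cv2,numpy as np
from h import *
a=[cv2.resize(camera(n)["image"][y0:y0+200,y:y+200],None,fx=2,fy=2,interpolation=cv2.INTER_CUBIC)[:,:,::-1] for n,y,y0 in(("scene",230,130),("top",250,170))]
cv2.imwrite("pics/f.png",np.hstack(a)); plan(at(-.178,.12),2)
E
```

```text
t 11.225 p [ 0.5653 -0.0844  0.1729] d -0.1795 y -0.0006 F [0.34 0.05 0.53]
[0.03, 0.01, 1.0, 0.01, 0.01, -0.0]
[0.03, 0.01, 1.0, -0.0, -0.0, -0.0]
end [ 0.565 -0.083  0.133]
```

View pics/f.png

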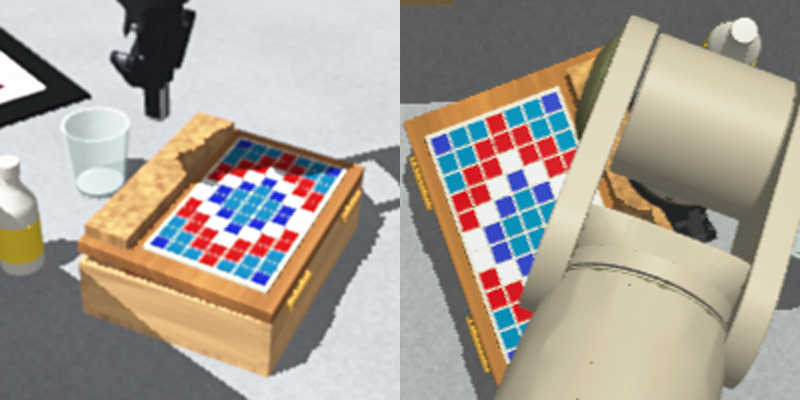

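The lid lies ajar, and the gripper tip is above the strip at (155,115) in the left crop, clear of the votive and the mosaic. I'll descend now.

Request:
play_rows --pt "0 0 0.8 0 0 0" --pt "0 0 0.8 0 0 0" --pt "0 0 0.3 0 0 0" --pt "0 0 0.1 0 0 0" --pt "0 0 0 0 0 0"

```text
t: 11.85
ee_pos: [0.565, -0.084, 0.1325]
ee_rot: [3.141, 0.0, 1.935]
ft_force: [-1.0, -0.1, -0.4]
grip_width: 0.0002
gripper_force: 0.0
```

Request:
play_rows --pt "0 0 0.1 0 0 0" --pt "0 0 0.1 0 0 0" --pt "0 0 0.1 0 0 0" --pt "0 0 0.1 0 0 0" --pt "0 0 0 0 0 0"

```text
t: 12.48
ee_pos: [0.5648, -0.084, 0.1241]
ee_rot: [-3.141, -0.0, 1.935]
ft_force: [0.3, 0.7, 0.0]
grip_width: -0.0
gripper_force: 0.0
```

Request:
play_rows --pt "0 0 0.06 0 0 0" --pt "0 0 0.06 0 0 0" --pt "0 0 0.06 0 0 0" --pt "0 0 0.06 0 0 0" --pt "0 0 0 0 0 0"

```text
t: 13.1
ee_pos: [0.5649, -0.084, 0.1194]
ee_rot: [-3.141, -0.0, 1.935]
ft_force: [0.6, 0.4, 0.4]
grip_width: 0.0002
gripper_force: 0.0
```

Request:
play_rows --pt "0 0 0.06 0 0 0" --pt "0 0 0.06 0 0 0" --pt "0 0 0.06 0 0 0" --pt "0 0 0.06 0 0 0" --pt "0 0 0 0 0 0"

```text
t: 13.72
ee_pos: [0.565, -0.0841, 0.1149]
ee_rot: [3.141, 0.0, 1.935]
ft_force: [-0.2, -0.9, 1.9]
grip_width: 0.0002
gripper_force: 0.9
```

Request:
play_rows --pt "0 0 0.05 0 0 0" --pt "0 0 0.05 0 0 0" --pt "0 0 0.05 0 0 0" --pt "0 0 0 0 0 0"

```text
t: 14.22
ee_pos: [0.5652, -0.0844, 0.1126]
ee_rot: [3.141, 0.001, 1.935]
ft_force: [-1.8, -1.7, 7.5]
grip_width: 0.0001
gripper_force: 3.8
```

Request:
play_rows --pt "0 0 0.05 0 0 0" --pt "0 0 0.05 0 0 0" --pt "0 0 0 0 0 0"

```text
t: 14.6
ee_pos: [0.5653, -0.0846, 0.1107]
ee_rot: [3.141, 0.002, 1.935]
ft_force: [-2.4, -3.5, 5.9]
grip_width: 0.0001
gripper_force: 3.2
```

Request:
play_rows --pt "0 0 0.05 0 0 0" --pt "0 0 0.05 0 0 0" --pt "0 0 0 0 0 0"

```text
t: 14.98
ee_pos: [0.5653, -0.0845, 0.1082]
ee_rot: [3.141, 0.001, 1.935]
ft_force: [0.7, -1.6, 2.7]
grip_width: -0.0001
gripper_force: 1.2
```

Request:
play_rows --pt "0 0 0.03 0 0 0" --pt "0 0 0.03 0 0 0" --pt "0 0 0 0 0 0"

```text
t: 15.35
ee_pos: [0.5645, -0.0835, 0.1058]
ee_rot: [-3.141, -0.002, 1.935]
ft_force: [-0.1, -0.3, -0.4]
grip_width: 0.0001
gripper_force: 0.0
```

Request:
play_rows --pt "0 0 0.03 0 0 0" --pt "0 0 0.03 0 0 0" --pt "0 0 0 0 0 0"

```text
t: 15.72
ee_pos: [0.5648, -0.0839, 0.1051]
ee_rot: [-3.141, -0.0, 1.935]
ft_force: [0.7, -0.6, 0.4]
grip_width: 0.0
gripper_force: 0.0
```

Request:
play_rows --pt "0 0 0.03 0 0 0" --pt "0 0 0.03 0 0 0" --pt "0 0 0 0 0 0"

```text
t: 16.1
ee_pos: [0.565, -0.084, 0.1046]
ee_rot: [3.141, 0.0, 1.935]
ft_force: [-2.5, 1.0, 5.5]
grip_width: 0.0005
gripper_force: 2.7
```

The lid is on its stiff stop: the force rises within a fraction of a millimetre. I'll lift off.

Request:
play_rows --pt "0 0 -0.1 0 0 0" --pt "0 0 -0.5 0 0 0" --pt "0 0 -1 0 0 0" --pt "0 0 -1 0 0 0" --pt "0 0 -1 0 0 0"

```text
t: 16.73
ee_pos: [0.565, -0.084, 0.1774]
ee_rot: [3.141, 0.0, 1.935]
ft_force: [0.3, -0.4, 0.2]
grip_width: 0.0001
gripper_force: 0.0
```

Request:
play_rows --pt "0 0 -1 0 0 0" --pt "0 0 0 0 0 0" --pt "0 0 0 0 0 0" --pt "0 0 0 0 0 0"

```text
t: 17.23
ee_pos: [0.5646, -0.0839, 0.1952]
ee_rot: [-3.14, -0.001, 1.935]
ft_force: [-0.5, 0.4, 0.7]
grip_width: 0.0
gripper_force: 0.0
```

```bash
python3 - <<'E'
from rig import manip,camera
import cv2,numpy as np
a=[cv2.resize(camera(n)["image"][y0:y0+200,y:y+200],None,fx=2,fy=2,interpolation=cv2.INTER_CUBIC)[:,:,::-1] for n,y,y0 in(("scene",230,130),("top",250,170))]
cv2.imwrite("pics/g.png",np.hstack(a))
E
```

```text
(no output)
```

View pics/g.png

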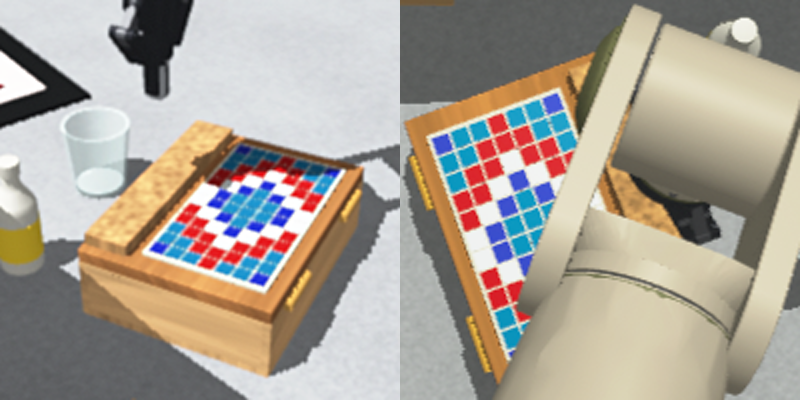

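The front gap has closed: the lid's front corner in the left crop dropped from about y=240 to y=250. The glue bottle and votive haven't moved, so I'm handing in.

```bash
python3 -c "
from rig import manip
print(manip.close_job())"
```

```text
the job is handed in; nothing more can be done
None
```

The tile case is shut: the lid fell closed untouched, then one gentle press on the cork strip (highest force I read about 8 N) took it over the catch to its stop, and it stayed down when I lifted off. No mosaic contact or moved bystanders seen (bowl not in the last picture); job handed in, no verdict returned.

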